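# Find the pitch comb that meshes with the near leadscrew

## Robot

A 7-joint arm with a two-finger parallel gripper is mounted at the origin on a cart in front of the work surface, level with it; the furniture and walls round the work are solid. World frame = base frame: x ahead of the robot, y to its left, z up, the work surface at z = 0. Lengths are in m, angles in rad, forces in N, time in s.
With the tool pointing down it reaches from about 0.425 to 0.875 m from the base axis. Payload 4.7 kg.
Tool frame: the origin (TCP) lies midway between the tips of the shut fingers; the grasp point (between the pads) lies 19 mm behind it (ctrl.grip_point_offset is the distance from the TCP to the grasp point, in m); z points along the fingers, y is the line along which they close (so a half turn about z gives the same grasp; the last joint's range is limited). The gripper opens to 87 mm and grips with 3 to 60 N. Pads are 19 mm wide; open, the fingers measure 117 mm over their backs; the gripper's body (75 mm by 190 mm) begins 51 mm behind the grasp point.
Start: joints at [1.267, 0.321, -0.07, 1.45, 0.023, 1.371, -0.057], TCP at [0.203, -0.617, 0.223] pointing down, gripper open.
Joint ranges: [-2.86, 2.86], [-0.3, 2.09], [-1.38, 1.24], [0.06, 2.45], [-1.56, 4.7], [0.09, 2.05], [-2.69, 2.69]. Speed limits (rad/s): [2.57, 2.57, 3.14, 3.14, 3.14, 3.14, 3.14].

## Interface

Orientations are given as a rotation vector (axis times angle).
In Python, from bench import ctrl gives the robot as it stands.
- The arm moves only by the tool move_arm, never from a script. Its argument "increments" is text: rows parted by semicolons, each of 7 numbers parted by spaces: the shift along the world's x, y, z in mm, then the turn, a rotation vector about the world's x, y, z in degrees, then the closure in counts, from 0 (fully open) to 255 (shut). A call has exactly 8 rows; each row shifts and turns the commanded pose from where the row before left it; what a row does not reach is not made up. A row lasts 1/12 s, in which the tool goes at most 41.7 mm and 7.16 degrees, less where a joint would pass 70% of its speed; a pose out of reach is approached as far as the arm can. A call with a gripper value outside its range is refused whole. The fingers move at their own pace and stop on an object; "grip_force" is the grip in N (left out, the last holds). Time passes only in rows, so rows that do not move let the fingers close, or fill a call up. It gives the time, the measured TCP pose, the force, the opening and the grip force at its end, in the units of the state.
- ctrl.get_state(): the state, without advancing time (a new reading comes with each control period).
- ctrl.get_image(name): name is "scene" or "top" or "wrist"; returns a dict with "frame" (480x640x3 uint8, red, green, blue), "depth" (480x640 float32, m along the optical axis (not along the pixel's ray), 0 where there is no reading), "fx", "fy", "cx", "cy" (pixels), "position" and "orientation" of the camera in the world. Camera axes: x right, y down, z forward; pixel columns grow to the right and rows downward; lengths in m; the calibration is good to about 2 mm. A picture is of the moment at which its call begins.
- ctrl.close_job(): hands the job in; it is judged then, once.
Trained networks look in a picture, given as the dict that the camera call returned (one of the last four; its "shot" number tells which), for a name from the list of things; names that differ only in an ending like _2 or _b are one class to them, and where a whole thing is asked for, a point or a joint stands for the part that bears it (a point fixed in the world has none). Each returns a list of dicts, best first, with "score" (0 to 1); they miss things now and then, are a little off and sometimes report something else, mostly with a low value. They report only what shows in the picture. A call takes as long as a camera call.
- ctrl.find_in(target, picture): "centre" ([x, y, z] in m, in world coordinates, good to about 4 mm: the middle of the surface that is visible of it).
- ctrl.silhouettes(target, picture): "region" (480x640 bool, what is visible of it).
The state is a dict: "time": time; "joint_positions": joint angles; "qd": joint speeds; "joint_torque": joint torques, N m; "position": TCP position; "tool_rot": TCP orientation; "ft_force": force on the tool from outside, world axes, zero at the start; "torque": the same for the moment, N m; "grip_width": opening from 0.0 (shut) to 1.0 (fully open); "grip_force": force on a finger pad.
Only numpy, scipy, OpenCV 4.12 (cv2) and the standard library are available. Lean on these libraries where they do the work, as an engineer would, in place of code of your own. Each camera call takes 0.05 s, during which the arm holds its last target. There are 200 camera calls.

## Task

Find out which of the three pitch combs in the rack fits the leadscrew nearest you in the cradle: stand a comb lengthwise on top of the thread, near its middle, and feel along for the grooves with light pressure, never forcing it, one comb after the other. Leave the comb whose teeth drop fully home sitting upright in the thread, and leave the ones that do not fit standing in the rack, each in a notch. Don't let a comb fall over, and leave the other things on the bench as they are.

Things in the scene. Friction and masses are not known exactly. Their poses are not given: they have to be found in the camera images.
- near_crown (a point): Middle of the top line of the nearest screw's thread, on its crests, 88 mm above the bench; own y along the screw, x across it (away from the robot), z up. A comb fully home has its centre 21.5 mm above this point and stays standing when let go; one out of step, or of another pitch, rides on the crests with its tooth tips, 25.5 mm above.
- cradle: Fixed timber cradle with the three screws side by side, 88 mm apart; origin on the bench under the middle of the nearest screw, own y along the screws. In step (within about 1.5 mm along y) a fitting comb drops in, guided by the 15 degree flanks, and fully home has 1.2 mm of play along y; pushed along the crests, its teeth catch in the grooves. A wrong comb slides on without dropping.
- rack: Fixed wooden rack, 164 (own x) by 100 mm (y), 34 tall; origin under its middle. Notches at x = -58, 0, 58 mm, 22 mm wide (3 mm free either side of a comb), chamfered, 5.5 mm free either way along y. A comb stands in one on its tooth tips, length along y, centre 38 mm above the bench; only its ends are in the notch, over the middle 46 mm fingers can go down beside it.
- comb_a_centre (a point): Centre of one of three pitch combs, alike but for tooth pitch; which fits is unknown. 16 mm thick (own x), 62 long (y), 52 tall (z up, teeth below): two 3 mm steel plates on a wooden core, 140 g. Top 26 mm above this point, tooth tips 26 mm below; teeth 4 mm tall, so the seat line between them is 22 mm below. Grip across the 16 mm thickness, by the upper half.
- comb_b_centre (a point): Centre of one of three pitch combs, alike but for tooth pitch; which fits is unknown. 16 mm thick (own x), 62 long (y), 52 tall (z up, teeth below): two 3 mm steel plates on a wooden core, 140 g. Top 26 mm above this point, tooth tips 26 mm below; teeth 4 mm tall, so the seat line between them is 22 mm below. Grip across the 16 mm thickness, by the upper half.
- comb_c_centre (a point): Centre of one of three pitch combs, alike but for tooth pitch; which fits is unknown. 16 mm thick (own x), 62 long (y), 52 tall (z up, teeth below): two 3 mm steel plates on a wooden core, 140 g. Top 26 mm above this point, tooth tips 26 mm below; teeth 4 mm tall, so the seat line between them is 22 mm below. Grip across the 16 mm thickness, by the upper half.
- screw_1: Steel leadscrew lying fixed in the cradle; origin on its axis at mid-length, own y along the axis. Trapezoidal thread, 52 mm diameter, 5.5 mm deep, visible for 62 mm either way of the origin. Pitch 8, 10 or 12 mm, one each; which screw has which, which lies nearest and where its grooves fall is not given. Pushes over 25 N count as forcing.
- screw_2: Steel leadscrew lying fixed in the cradle; origin on its axis at mid-length, own y along the axis. Trapezoidal thread, 52 mm diameter, 5.5 mm deep, visible for 62 mm either way of the origin. Pitch 8, 10 or 12 mm, one each; which screw has which, which lies nearest and where its grooves fall is not given. Pushes over 25 N count as forcing.
- screw_3: Steel leadscrew lying fixed in the cradle; origin on its axis at mid-length, own y along the axis. Trapezoidal thread, 52 mm diameter, 5.5 mm deep, visible for 62 mm either way of the origin. Pitch 8, 10 or 12 mm, one each; which screw has which, which lies nearest and where its grooves fall is not given. Pushes over 25 N count as forcing.
- parts_tray: Bystander, loose: open steel tray of odd screws, 125x94x40 mm; leave it where it is.
- tin: Bystander, loose: open steel tin, 67 mm wide, 39 mm tall; leave it where it is.
- ring_spanner: Bystander, loose: combination spanner, 163 mm long, lying flat; leave it where it is.

How it is judged:
At the end, for the whole second after the job is handed in: One comb is fully home in the near thread (centre at most 23.3 mm above the crown point, within 8 mm across and 20 mm along, in line within 0.1 rad, upright within 0.17 rad); the two others stand upright in notches of the rack (((x of comb_a_centre in the frame of near_crown between -0.008 and 0.008 m and y of comb_a_centre in the frame of near_crown between -0.02 and 0.02 m and z of comb_a_centre in the frame of near_crown between 0.018 and 0.0233 m and angle between the y axis of comb_a_centre and the y axis of near_crown, either way round below 0.1 rad and angle between comb_a_centre's own z axis and vertical below 0.17 rad and x of comb_b_centre in the frame of rack between -0.075 and 0.075 m and y of comb_b_centre in the frame of rack between -0.012 and 0.012 m and z of comb_b_centre in the frame of rack between 0.034 and 0.041 m and angle between the y axis of each of comb_b_centre, comb_c_centre and the y axis of rack, either way round below 0.2 rad and angle between each of comb_b_centre, comb_c_centre's own z axis and vertical below 0.2 rad and x of comb_c_centre in the frame of rack between -0.075 and 0.075 m and y of comb_c_centre in the frame of rack between -0.012 and 0.012 m and z of comb_c_centre in the frame of rack between 0.034 and 0.041 m) or (x of comb_b_centre in the frame of near_crown between -0.008 and 0.008 m and y of comb_b_centre in the frame of near_crown between -0.02 and 0.02 m and z of comb_b_centre in the frame of near_crown between 0.018 and 0.0233 m and angle between the y axis of comb_b_centre and the y axis of near_crown, either way round below 0.1 rad and angle between comb_b_centre's own z axis and vertical below 0.17 rad and x of comb_a_centre in the frame of rack between -0.075 and 0.075 m and y of comb_a_centre in the frame of rack between -0.012 and 0.012 m and z of comb_a_centre in the frame of rack between 0.034 and 0.041 m and angle between the y axis of each of comb_a_centre, comb_c_centre and the y axis of rack, either way round below 0.2 rad and angle between each of comb_a_centre, comb_c_centre's own z axis and vertical below 0.2 rad and x of comb_c_centre in the frame of rack between -0.075 and 0.075 m and y of comb_c_centre in the frame of rack between -0.012 and 0.012 m and z of comb_c_centre in the frame of rack between 0.034 and 0.041 m) or (x of comb_c_centre in the frame of near_crown between -0.008 and 0.008 m and y of comb_c_centre in the frame of near_crown between -0.02 and 0.02 m and z of comb_c_centre in the frame of near_crown between 0.018 and 0.0233 m and angle between the y axis of comb_c_centre and the y axis of near_crown, either way round below 0.1 rad and angle between comb_c_centre's own z axis and vertical below 0.17 rad and x of comb_a_centre in the frame of rack between -0.075 and 0.075 m and y of comb_a_centre in the frame of rack between -0.012 and 0.012 m and z of comb_a_centre in the frame of rack between 0.034 and 0.041 m and angle between the y axis of each of comb_a_centre, comb_b_centre and the y axis of rack, either way round below 0.2 rad and angle between each of comb_a_centre, comb_b_centre's own z axis and vertical below 0.2 rad and x of comb_b_centre in the frame of rack between -0.075 and 0.075 m and y of comb_b_centre in the frame of rack between -0.012 and 0.012 m and z of comb_b_centre in the frame of rack between 0.034 and 0.041 m))); the robot touches nothing.
It fails at once if a comb or the hand is forced on a screw (contacts summing to over 60 N, a push of about 30 N) (contact force between any of screw_1, screw_2, screw_3 and anything else above 60 N).
It fails at once if a comb falls over (angle between any of comb_a_centre, comb_b_centre, comb_c_centre's own z axis and vertical above 0.8 rad).
It fails at once if a bystander is pushed away (distance of any of parts_tray, tin, ring_spanner from where it was at the start of the episode above 0.04 m).
It also fails if it takes over 72 s, if anything falls off the work surface, if the arm or the gripper's body presses on something with over 40 N, if the wrist force passes 120 N, or if a joint passes its speed limit or range.

## Working session

There is one attempt and no reset: what is moved stays moved. The work goes in short steps, Python scripts to look and compute and a tool call to move; the robot and the scene stay as the last step left them, time stands still between calls to the robot, and variables do not carry over. Pictures are saved under pics/ and viewed, at most 10 in all, crops included, and the job is handed in when it is done.

Besides the shell and the picture viewer there is one more tool, called after "Call:" as name(argument=value, ...), one argument or row to a line, values as JSON. move_arm: Moves the arm, as the interface text tells. Its arguments: {"type":"object","properties":{"increments":{"type":"string"},"grip_force":{"type":"number"}},"required":["increments"]}

```bash
mkdir -p pics; cat > h.py <<'E'
import numpy as np, cv2
from scipy.spatial.transform import Rotation as R
from bench import ctrl
def rot(o):
    o=np.array(o,float)
    return o if o.shape==(3,3) else (R.from_rotvec(o).as_matrix() if o.size==3 else R.from_quat(o).as_matrix())
def cloud(p):
    d=p["depth"]; v,u=np.mgrid[0:480,0:640]
    c=np.stack([(u-p["cx"])/p["fx"]*d,(v-p["cy"])/p["fy"]*d,d],-1)
    w=c@rot(p["orientation"]).T+np.array(p["position"]); w[d==0]=np.nan
    return w
def save(p,n): cv2.imwrite(f"pics/{n}.png",cv2.cvtColor(p["frame"],cv2.COLOR_RGB2BGR))
E
python3 - <<'E'
from h import *
for n in("top","scene"):
    p=ctrl.get_image(n); save(p,n+"0"); w=cloud(p)
    print(n,p["position"],p["orientation"],p["fx"])
    for t in("comb_a_centre","rack","cradle","screw_1","tin","parts_tray","ring_spanner"):
        for r in ctrl.find_in(t,p)[:4]: print(t,np.round(r["centre"],3),round(r["score"],2))
    if n=="top": np.save("top.npy",w)
s=ctrl.get_state(); print(s)
E
```

```text
top [0.28622451 0.06552623 1.43083119] [-2.10340124  2.15355358 -0.20494121] 588.9005379711834
comb_a_centre [0.59  0.23  0.061] 0.54
rack [0.524 0.231 0.015] 0.56
rack [0.479 0.238 0.056] 0.38
cradle [ 0.614 -0.093  0.018] 0.55
screw_1 [ 0.576 -0.08   0.078] 0.81
screw_1 [ 0.487 -0.076  0.083] 0.73
screw_1 [ 0.661 -0.095  0.081] 0.58
tin [0.438 0.4   0.001] 0.75
tin [0.685 0.442 0.022] 0.58
parts_tray [0.688 0.444 0.026] 0.75
parts_tray [ 0.436  0.404 -0.001] 0.5
ring_spanner [ 0.503 -0.323  0.004] 0.82
scene [0.01312662 0.57869476 0.78438611] [-1.00362975  2.41589139 -1.05516139] 468.2539413033686
comb_a_centre [0.594 0.237 0.048] 0.84
comb_a_centre [ 0.486 -0.055  0.077] 0.65
rack [0.512 0.268 0.026] 0.8
rack [0.686 0.44  0.028] 0.17
cradle [0.542 0.018 0.028] 0.82
screw_1 [ 0.661 -0.065  0.076] 0.93
screw_1 [ 0.485 -0.056  0.078] 0.74
screw_1 [ 0.568 -0.068  0.079] 0.62
tin [0.437 0.399 0.013] 0.6
parts_tray [0.688 0.442 0.025] 0.67
ring_spanner [ 0.505 -0.33   0.003] 0.73
{'time': 0.8, 'joint_positions': array([ 1.26710719,  0.32097009, -0.07009795,  1.45046987,  0.02259922,
        1.37080806, -0.0568941 ]), 'qd': array([ 4.38823927e-04,  3.41127171e-04,  1.25160825e-03, -1.96537996e-03,
        1.73621159e-04, -6.80733553e-05, -9.01511403e-05]), 'joint_torque': array([-1.54875524e-04, -4.91034830e+01, -4.02906127e-01, -3.12752509e+01,
       -6.36826968e-02,  3.35153542e-02,  2.89876743e-05]), 'position': array([ 0.20308907, -0.61749181,  0.2226211 ]), 'tool_rot': array([ 3.10187626e+00,  4.97096763e-01, -3.40715680e-05]), 'ft_force': array([0.1088856 , 0.20081888, 0.48042004]), 'torque': array([-0.04004493, -0.00287291,  0.03850766]), 'grip_force': 0.0, 'grip_width': 0.9973551680361658}
```

View pics/top0.png

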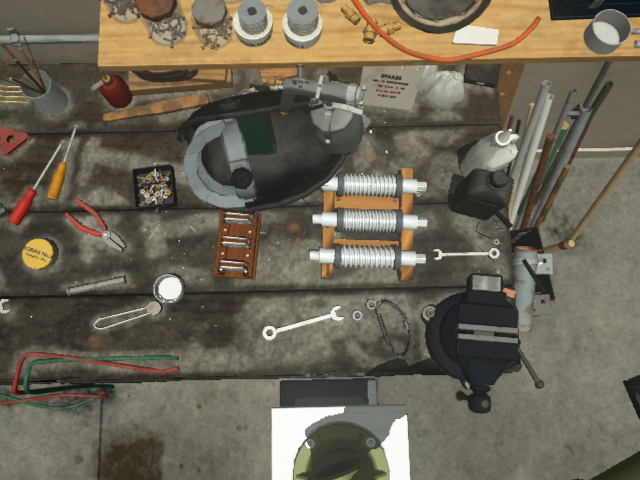

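View pics/scene0.png

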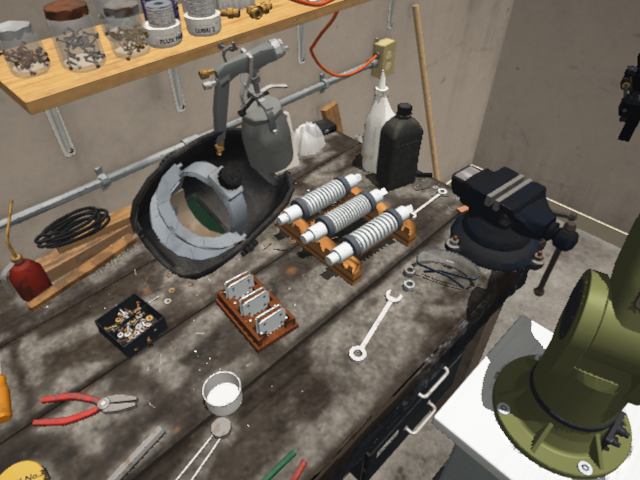

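```bash
python3 - <<'E'
from h import *
w=np.load("top.npy"); 
z=w[...,2]
def blobs(m,name):
    n,l,st,c=cv2.connectedComponentsWithStats(m.astype(np.uint8))
    for i in range(1,n):
        if st[i,4]<60: continue
        P=w[l==i]; (cx,cy),(a,b),ang=cv2.minAreaRect((P[:,:2]*1000).astype(np.float32))
        print(name,st[i,4],c[i].round(),"ctr",round(cx,1),round(cy,1),"size",round(a,1),round(b,1),"ang",round(ang,1),"z",np.nanmedian(P[:,2]).round(4),"mean",P[:,:2].mean(0).round(4))
reg=(w[...,0]>.35)&(w[...,0]<.8)
blobs(reg&(z>.055)&(z<.072)&(w[...,1]>.12)&(w[...,1]<.36),"comb")
blobs(reg&(z>.026)&(z<.040)&(w[...,1]>.12)&(w[...,1]<.36),"rack")
blobs(reg&(z>.080)&(z<.095)&(w[...,1]>-.25)&(w[...,1]<.08),"screw")
blobs(reg&(z>.025)&(z<.11)&(w[...,1]>-.25)&(w[...,1]<.1),"cradle")
E
```

```text
comb 233 [211. 149.] ctr 759.2 293.9 size 31.7 92.0 ang 64.6 z 0.0628 mean [0.7646 0.2928]
comb 105 [270. 182.] ctr 679.5 151.1 size 17.3 67.2 ang 16.7 z 0.0616 mean [0.6794 0.1508]
comb 163 [237. 216.] ctr 597.7 228.4 size 61.3 17.5 ang 84.6 z 0.0601 mean [0.5974 0.2287]
comb 168 [235. 240.] ctr 539.6 234.0 size 60.9 17.2 ang 83.6 z 0.0607 mean [0.5397 0.2339]
comb 169 [232. 264.] ctr 481.8 240.8 size 61.5 16.9 ang 84.2 z 0.0602 mean [0.482  0.2409]
rack 702 [267. 159.] ctr 738.5 162.5 size 91.7 87.5 ang 2.3 z 0.0317 mean [0.7462 0.1584]
rack 338 [222. 170.] ctr 723.0 273.4 size 78.8 42.3 ang 10.7 z 0.0348 mean [0.7216 0.2704]
rack 411 [221. 244.] ctr 541.4 267.8 size 23.0 154.9 ang 83.6 z 0.0324 mean [0.5373 0.2701]
rack 477 [250. 243.] ctr 537.8 219.4 size 59.1 158.3 ang 84.6 z 0.0325 mean [0.5359 0.2014]
screw 138 [319. 167.] ctr 703.9 32.4 size 20.3 109.6 ang 31.3 z 0.0888 mean [0.705  0.0308]
screw 731 [370. 182.] ctr 668.3 -92.1 size 159.6 49.2 ang 88.3 z 0.0849 mean [ 0.6669 -0.0885]
screw 799 [370. 218.] ctr 579.1 -80.4 size 183.1 47.4 ang 86.9 z 0.0846 mean [ 0.5798 -0.0838]
screw 813 [367. 255.] ctr 492.7 -71.0 size 183.5 47.2 ang 87.8 z 0.0847 mean [ 0.4925 -0.0748]
cradle 1622 [309. 158.] ctr 730.3 40.3 size 140.0 118.0 ang 0.6 z 0.0543 mean [0.7397 0.0553]
cradle 7280 [370. 223.] ctr 580.4 -84.0 size 275.1 272.0 ang 87.0 z 0.076 mean [ 0.5717 -0.0864]
cradle 87 [392. 309.] ctr 369.0 -130.1 size 37.6 71.0 ang 0.3 z 0.0394 mean [ 0.3711 -0.1326]
cradle 108 [434. 313.] ctr 362.4 -231.8 size 36.2 22.0 ang 88.8 z 0.0306 mean [ 0.3598 -0.2334]
```

The pictures agree with the networks. The rack holds three combs at top (237,216), (235,240) and (232,264). The nearest screw is at top (367,255). The vise at (485,320) stands in the way of the direct path, so I'm checking its height and the screw line.

```bash
python3 - <<'E'
from h import *
w=np.load("top.npy"); z=w[...,2]
m=(w[...,0]>.1)&(w[...,0]<.55)&(w[...,1]<-.18)&(z>.1)
P=w[m]; print("vise",P.min(0),P.max(0),len(P))
m=(w[...,0]>.1)&(w[...,0]<.65)&(w[...,1]<.36)&(w[...,1]>-.18)&(z>.1)
P=w[m]; print("mid",len(P),P.max(0) if len(P) else 0)
# near screw: centreline per column
for x0 in(.4925,.58,.668):
    m=(abs(w[...,0]-x0)<.04)&(z>.077)&(w[...,1]>-.14)&(w[...,1]<-.02)
    P=w[m]; k=np.polyfit(P[:,1],P[:,0],1); print(x0,k,np.degrees(np.arctan(k[0])),np.polyval(k,-.075))
# cradle timbers: extents z 25..45
m=(w[...,0]>.42)&(w[...,0]<.75)&(z>.02)&(z<.06)&(w[...,1]>-.22)&(w[...,1]<.03)
n,l,st,c=cv2.connectedComponentsWithStats(m.astype(np.uint8))
for i in range(1,n):
    if st[i,4]>60: P=w[l==i]; print(st[i],P.mean(0),P.min(0),P.max(0))
E
```

```text
vise [ 0.11489618 -0.55291404  0.10015174] [ 0.43936172 -0.24850954  0.68247329] 7254
mid 2904 [0.64999074 0.31932088 0.30679212]
0.4925 [0.053284  0.4959914] 3.050064156896544 0.4919950976562374
0.58 [0.05376915 0.58425325] 3.0777817923760185 0.5802205646389477
0.668 [0.07603878 0.67356873] 4.34833378449699 0.6678658171222595
[400 168  13  11 112] [ 0.69820205 -0.18255277  0.05375204] [ 0.68313852 -0.19660426  0.02470035] [ 0.71137941 -0.16971717  0.05966017]
[323 189  14  23 227] [0.63120388 0.00897944 0.05429772] [ 0.60545737 -0.00949017  0.02117768] [0.65957379 0.02300748 0.0598581 ]
[396 193  20  21 249] [ 0.62300224 -0.17746897  0.05316729] [ 0.59661352 -0.19849247  0.02021598] [ 0.64838492 -0.15245155  0.0595165 ]
[322 225  12  23 228] [0.5436806  0.01404763 0.05482069] [0.51789353 0.00113088 0.02019709] [0.57131965 0.02777545 0.0599793 ]
[399 228  14  23 253] [ 0.53287834 -0.17240456  0.05295145] [ 0.506596   -0.187211    0.02577499] [ 0.55961366 -0.15571029  0.05966614]
[322 263  12  15 152] [0.46451702 0.01751886 0.05236238] [0.44947058 0.00387371 0.02660403] [0.4813584  0.02998289 0.05987823]
[399 265  14  16 187] [ 0.45406752 -0.16762513  0.05093391] [ 0.4396293  -0.18241229  0.02023656] [ 0.47207888 -0.15523226  0.05959861]
```

Call:
move_arm(
  increments="0 0 30 0 0 0 0;0 0 35 0 0 0 0;0 0 35 0 0 0 0;0 0 35 0 0 0 0;0 0 20 0 0 0 0;0 0 0 0 0 0 0;0 0 0 0 0 0 0;0 0 0 0 0 0 0",
)

```text
time: 1.47
position: [0.203, -0.6172, 0.3763]
tool_rot: [-3.1, -0.497, 0.001]
ft_force: [-0.4, 0.7, 0.3]
grip_width: 0.996
grip_force: 0.0
```

```bash
python3 - <<'E'
from h import *
w=np.load("top.npy"); z=w[...,2]
for r in (280,300,320,340,370,400): print(r,[tuple(w[r,c].round(2)) for c in (440,470,490,510,530)])
E
```

```text
280 [(np.float64(0.44), np.float64(-0.26), np.float64(-0.0)), (np.float64(0.42), np.float64(-0.29), np.float64(0.14)), (np.float64(0.42), np.float64(-0.34), np.float64(0.14)), (np.float64(0.44), np.float64(-0.43), np.float64(0.0)), (np.float64(0.44), np.float64(-0.51), np.float64(-0.08))]
300 [(np.float64(0.39), np.float64(-0.26), np.float64(0.0)), (np.float64(0.38), np.float64(-0.29), np.float64(0.15)), (np.float64(0.38), np.float64(-0.33), np.float64(0.15)), (np.float64(0.39), np.float64(-0.43), np.float64(-0.0)), (np.float64(0.39), np.float64(-0.51), np.float64(-0.1))]
320 [(np.float64(0.34), np.float64(-0.24), np.float64(0.05)), (np.float64(0.34), np.float64(-0.28), np.float64(0.16)), (np.float64(0.33), np.float64(-0.32), np.float64(0.16)), (np.float64(0.33), np.float64(-0.37), np.float64(0.16)), (np.float64(0.34), np.float64(-0.51), np.float64(-0.12))]
340 [(np.float64(0.3), np.float64(-0.24), np.float64(0.05)), (np.float64(0.29), np.float64(-0.28), np.float64(0.16)), (np.float64(0.29), np.float64(-0.32), np.float64(0.16)), (np.float64(0.29), np.float64(-0.36), np.float64(0.16)), (np.float64(0.29), np.float64(-0.79), np.float64(-0.88))]
370 [(np.float64(0.23), np.float64(-0.25), np.float64(-0.0)), (np.float64(0.23), np.float64(-0.28), np.float64(0.14)), (np.float64(0.23), np.float64(-0.32), np.float64(0.14)), (np.float64(0.22), np.float64(-0.41), np.float64(-0.0)), (np.float64(0.22), np.float64(-0.43), np.float64(0.07))]
400 [(np.float64(0.08), np.float64(-0.43), np.float64(-0.89)), (np.float64(0.17), np.float64(-0.28), np.float64(0.12)), (np.float64(0.17), np.float64(-0.32), np.float64(0.12)), (np.float64(0.07), np.float64(-0.7), np.float64(-0.89)), (np.float64(0.07), np.float64(-0.77), np.float64(-0.87))]
```

Call:
move_arm(
  increments="22 28 0 0 0 4 0;22 30 0 0 0 4 0;22 32 0 0 0 4 0;22 32 0 0 0 4 0;22 32 0 0 0 4 0;22 32 0 0 0 4 0;22 32 0 0 0 4 0;22 32 0 0 0 4 0",
)

```text
time: 2.13
position: [0.3792, -0.3652, 0.3756]
tool_rot: [-2.84, -1.336, 0.002]
ft_force: [1.6, 0.1, 0.3]
grip_width: 1.002
grip_force: 0.0
```

Call:
move_arm(
  increments="16 36 0 0 0 5 0;16 36 0 0 0 5 0;16 36 -10 0 0 5 0;16 36 -15 0 0 5 0;16 36 -15 0 0 5 0;16 36 -15 0 0 5 0;10 36 -15 0 0 5 0;7 39 -6 0 0 1.8 0",
)

```text
time: 2.8
position: [0.4901, -0.0762, 0.2979]
tool_rot: [-2.272, -2.163, 0.005]
ft_force: [0.8, -0.2, 0.2]
grip_width: 0.997
grip_force: 0.0
```

```bash
python3 - <<'E'
from h import *
p=ctrl.get_image("wrist"); save(p,"w1"); s=ctrl.get_state(); print(s["position"],s["tool_rot"],s["ft_force"]); print(p["position"],p["orientation"],p["fx"],p["cx"],p["cy"])
w=cloud(p); np.save("w1.npy",w); z=w[...,2]
for r in ctrl.find_in("screw_1",p): print(r["centre"],r["score"])
print([tuple(w[r,c].round(3)) for r in(60,240,420) for c in (60,320,580)])
E
```

```text
[ 0.49094192 -0.06541513  0.29804459] [-2.25604254e+00 -2.17429473e+00 -1.68393989e-03] [0.40922116 7.34922394 0.38057375]
[ 0.49454854 -0.0083681   0.46082751] [ 2.88871841 -0.06913671 -0.01710621] 351.435049273637 318.49869585220614 242.81206596710882
[0.4911, -0.0553, 0.0802] 0.97
[0.6625, -0.069, 0.079] 0.74
[0.5794, -0.0613, 0.0824] 0.68
[(np.float64(-0.4), np.float64(0.347), np.float64(-0.882)), (np.float64(0.499), np.float64(0.098), np.float64(-0.001)), (np.float64(0.777), np.float64(0.074), np.float64(0.045)), (np.float64(0.136), np.float64(-0.106), np.float64(0.0)), (np.float64(0.49), np.float64(-0.102), np.float64(0.085)), (np.float64(0.842), np.float64(-0.141), np.float64(-0.005)), (np.float64(0.448), np.float64(-0.051), np.float64(0.41)), (np.float64(0.492), np.float64(-0.05), np.float64(0.413)), (np.float64(0.536), np.float64(-0.054), np.float64(0.411))]
```

View pics/w1.png

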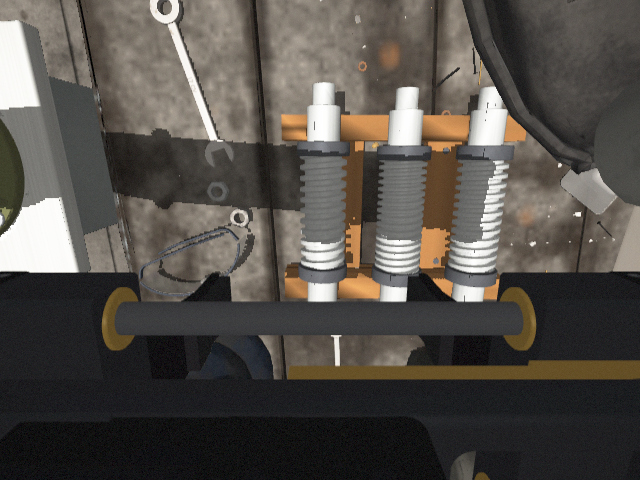

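The wrist view shows the three screws, the nearest at columns 300–345, rows 155–275, with no obstruction. Moving toward the rack for a closer look.

Call:
move_arm(
  increments="0 25 -10 0 0 -1 138;0 35 -10 0 0 -1 138;0 40 -10 0 0 -1 138;0 40 -10 0 0 0 138;0 40 -8 0 0 0 138;-5 35 0 0 0 0 138;-5 21 0 0 0 0 138;0 0 0 0 0 0 138",
  grip_force=15,
)

```text
time: 3.57
position: [0.4786, 0.164, 0.2529]
tool_rot: [-2.323, -2.111, 0.001]
ft_force: [0.1, 0.1, 0.6]
grip_width: 0.5
grip_force: 0.0
```

Call:
move_arm(
  increments="0 0 0 0 0 0 138;0 0 0 0 0 0 138;0 0 0 0 0 0 138;0 0 0 0 0 0 138;0 0 0 0 0 0 138;0 0 0 0 0 0 138;0 0 0 0 0 0 138;0 0 0 0 0 0 138",
)

```text
time: 4.23
position: [0.4816, 0.158, 0.2541]
tool_rot: [2.335, 2.102, 0.0]
ft_force: [0.4, -0.1, -0.5]
grip_width: 0.458
grip_force: 0.0
```

```bash
python3 - <<'E'
from h import *
p=ctrl.get_image("wrist"); save(p,"w2"); s=ctrl.get_state(); print(s["position"],s["tool_rot"],s["grip_width"])
w=cloud(p); z=w[...,2]
m=(z>.056)&(z<.070)&(w[...,0]>.43)&(w[...,0]<.66)&(w[...,1]>.17)&(w[...,1]<.3)
n,l,st,c=cv2.connectedComponentsWithStats(m.astype(np.uint8))
for i in range(1,n):
    if st[i,4]<100: continue
    P=w[l==i]; r=cv2.minAreaRect((P[:,:2]*1000).astype(np.float32)); print(st[i],np.round(r[0],1),np.round(r[1],1),round(r[2],1),np.median(P[:,2]))
w=np.load("w1.npy"); z=w[...,2]
m=(abs(w[...,0]-.492)<.03)&(z>.079)&(z<.095)&(w[...,1]>-.15)&(w[...,1]<-.02); P=w[m]
k=np.polyfit(P[:,1],P[:,0],1); print("screw",k,np.polyval(k,-.076),np.percentile(P[:,2],95))
E
```

```text
[0.48158701 0.15814733 0.25414455] [2.33460354e+00 2.10194933e+00 9.39105969e-05] 0.46014678252901714
[ 302  101   17   66 1033] [482.5 243.1] [60.3 15.7] 83.9 0.0612795274637582
[ 361  101   19   66 1084] [540.2 237.3] [61.  16.2] 84.1 0.06136534346470415
[ 418  101   24   66 1191] [597.6 231.1] [60.9 17.5] 84.9 0.06135267405891076
screw [0.05243659 0.49753483] 0.4935496449684144 0.0899181954230623
```

View pics/w2.png

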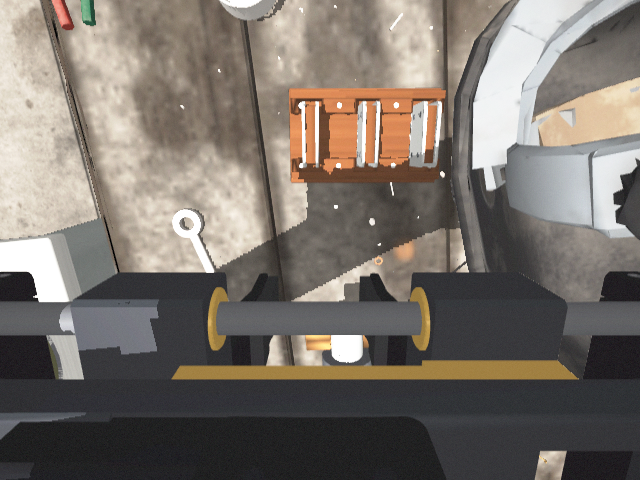

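The rack view shows the combs at columns 310, 370 and 427, rows 100–165, matching the top view to about 2 mm. Going down on the nearest one.

Call:
move_arm(
  increments="0 30 -20 0 0 0 138;0 30 -35 0 0 0 138;0 20 -35 0 0 0 138;0 4 -30 0 0 0 138;0 0 -20 0 0 0 138;0 0 -10 0 0 0 138;0 0 0 0 0 0 138;0 0 0 0 0 0 138",
)

```text
time: 4.95
position: [0.482, 0.2393, 0.108]
tool_rot: [2.335, 2.102, 0.001]
ft_force: [0.3, 0.1, 1.2]
grip_width: 0.459
grip_force: 0.0
```

Call:
move_arm(
  increments="0 0 -15 0 0 0 138;0 0 -20 0 0 0 138;0 0 -20 0 0 0 138;0 0 -10 0 0 0 138;0 0 -4 0 0 0 138;0 0 0 0 0 0 138;0 0 0 0 0 0 138;0 0 0 0 0 0 138",
)

```text
time: 5.62
position: [0.4826, 0.2399, 0.0399]
tool_rot: [2.334, 2.101, 0.004]
ft_force: [-0.2, 0.3, -0.6]
grip_width: 0.456
grip_force: 0.0
```

Call:
move_arm(
  increments="0 0 -5 0 0 0 138;0 0 0 0 0 0 138;0 0 0 0 0 0 160;0 0 0 0 0 0 190;0 0 0 0 0 0 230;0 0 0 0 0 0 255;0 0 0 0 0 0 255;0 0 0 0 0 0 255",
  grip_force=20,
)

```text
time: 6.28
position: [0.4816, 0.2394, 0.0335]
tool_rot: [2.334, 2.102, 0.0]
ft_force: [0.0, -0.9, 0.2]
grip_width: 0.181
grip_force: 20.0
```

Call:
move_arm(
  increments="0 0 0 0 0 0 255;0 0 0 0 0 0 255;0 0 0 0 0 0 255;0 0 0 0 0 0 255;0 0 0 0 0 0 255;0 0 0 0 0 0 255;0 0 0 0 0 0 255;0 0 0 0 0 0 255",
)

```text
time: 6.95
position: [0.4816, 0.2394, 0.0335]
tool_rot: [2.334, 2.102, 0.0]
ft_force: [0.5, -0.2, 0.2]
grip_width: 0.177
grip_force: 20.0
```

Call:
move_arm(
  increments="0 0 10 0 0 0 255;0 0 25 0 0 0 255;0 0 35 0 0 0 255;0 0 35 0 0 0 255;0 0 25 0 0 0 255;0 -10 0 0 0 0 255;0 -20 0 0 0 0 255;0 -30 0 0 0 0 255",
)

```text
time: 7.62
position: [0.4806, 0.1813, 0.1638]
tool_rot: [-2.328, -2.108, -0.002]
ft_force: [0.3, -0.5, -2.8]
grip_width: 0.184
grip_force: 20.0
```

Call:
move_arm(
  increments="0 -36 0 0 0 0.5 255;1 -38 0 0 0 0.5 255;2 -38 0 0 0 0.5 255;2 -38 0 0 0 0.5 255;2 -38 0 0 0 0.5 255;2 -34 0 0 0 0.5 255;2 -24 0 0 0 0 255;0 -14 0 0 0 0 255",
)

```text
time: 8.28
position: [0.4914, -0.0851, 0.1627]
tool_rot: [-2.284, -2.157, 0.003]
ft_force: [-0.1, -0.2, -2.1]
grip_width: 0.182
grip_force: 20.0
```

Call:
move_arm(
  increments="0 -4 0 0 0 0 255;0 0 0 0 0 0 255;0 0 0 0 0 0 255;0 0 0 0 0 0 255;0 0 0 0 0 0 255;0 0 0 0 0 0 255;0 0 0 0 0 0 255;0 0 0 0 0 0 255",
)

```text
time: 8.95
position: [0.4926, -0.0841, 0.1635]
tool_rot: [2.278, 2.164, 0.0]
ft_force: [-0.4, -0.6, -1.6]
grip_width: 0.181
grip_force: 20.0
```

Call:
move_arm(
  increments="0 0 -15 0 0 0 255;0 0 -20 0 0 0 255;0 0 -12 0 0 0 255;0 0 -3 0 0 0 255;0 0 0 0 0 0 255;0 0 0 0 0 0 255;0 0 0 0 0 0 255;0 0 0 0 0 0 255",
)

```text
time: 9.62
position: [0.4933, -0.0847, 0.1144]
tool_rot: [2.277, 2.162, 0.001]
ft_force: [0.1, 0.2, -1.6]
grip_width: 0.183
grip_force: 20.0
```

Call:
move_arm(
  increments="0 0 -1 0 0 0 255;0 0 0 0 0 0 255;0 0 -1 0 0 0 255;0 0 0 0 0 0 255;0 0 -1 0 0 0 255;0 0 0 0 0 0 255;0 0 0 0 0 0 255;0 0 0 0 0 0 255",
)

```text
time: 10.28
position: [0.4925, -0.0846, 0.1104]
tool_rot: [2.279, 2.163, 0.0]
ft_force: [0.3, -1.4, -2.1]
grip_width: 0.18
grip_force: 20.0
```

Call:
move_arm(
  increments="0 0 -0.5 0 0 0 255;0 0 0 0 0 0 255;0 0 -0.5 0 0 0 255;0 0 0 0 0 0 255;0 0 -0.5 0 0 0 255;0 0 0 0 0 0 255;0 0 -0.5 0 0 0 255;0 0 0 0 0 0 255",
)

```text
time: 10.95
position: [0.4926, -0.0846, 0.1087]
tool_rot: [2.278, 2.163, -0.0]
ft_force: [0.4, -0.5, 0.7]
grip_width: 0.184
grip_force: 20.0
```

Call:
move_arm(
  increments="0 0 -0.5 0 0 0 255;0 0 0 0 0 0 255;0 0 -0.5 0 0 0 255;0 0 0 0 0 0 255;0 1 0 0 0 0 255;0 0 0 0 0 0 255;0 1 0 0 0 0 255;0 0 0 0 0 0 255",
)

```text
time: 11.62
position: [0.4928, -0.0844, 0.1085]
tool_rot: [2.278, 2.16, -0.003]
ft_force: [-2.8, -3.3, 7.6]
grip_width: 0.187
grip_force: 20.0
```

Call:
move_arm(
  increments="0 1 0.2 0 0 0 255;0 0 0 0 0 0 255;0 1 0 0 0 0 255;0 0 0 0 0 0 255;0 1 0 0 0 0 255;0 0 0 0 0 0 255;0 0 0 0 0 0 255;0 0 0 0 0 0 255",
)

```text
time: 12.28
position: [0.4933, -0.0811, 0.1084]
tool_rot: [2.277, 2.16, -0.0]
ft_force: [-1.1, -5.3, 5.0]
grip_width: 0.182
grip_force: 20.0
```

Call:
move_arm(
  increments="0 1 0 0 0 0 255;0 0 0 0 0 0 255;0 1 0 0 0 0 255;0 0 0 0 0 0 255;0 1 0 0 0 0 255;0 0 0 0 0 0 255;0 0 0 0 0 0 255;0 0 0 0 0 0 255",
)

```text
time: 12.95
position: [0.4933, -0.0781, 0.1084]
tool_rot: [2.277, 2.16, -0.0]
ft_force: [-0.6, -4.4, 6.5]
grip_width: 0.184
grip_force: 20.0
```

Call:
move_arm(
  increments="0 1 0 0 0 0 255;0 0 0 0 0 0 255;0 1 0 0 0 0 255;0 0 0 0 0 0 255;0 1 0 0 0 0 255;0 0 0 0 0 0 255;0 0 0 0 0 0 255;0 0 0 0 0 0 255",
)

```text
time: 13.62
position: [0.4934, -0.0755, 0.1085]
tool_rot: [2.277, 2.159, -0.001]
ft_force: [-1.5, -5.9, 5.5]
grip_width: 0.183
grip_force: 20.0
```

Call:
move_arm(
  increments="0 1 0 0 0 0 255;0 0 0 0 0 0 255;0 1 0 0 0 0 255;0 0 0 0 0 0 255;0 1 0 0 0 0 255;0 0 0 0 0 0 255;0 0 0 0 0 0 255;0 0 0 0 0 0 255",
)

```text
time: 14.28
position: [0.4935, -0.072, 0.1085]
tool_rot: [2.277, 2.16, 0.0]
ft_force: [-1.5, -3.8, 5.9]
grip_width: 0.182
grip_force: 20.0
```

Call:
move_arm(
  increments="0 1 0 0 0 0 255;0 0 0 0 0 0 255;0 1 0 0 0 0 255;0 0 0 0 0 0 255;0 1 0 0 0 0 255;0 0 0 0 0 0 255;0 0 0 0 0 0 255;0 0 0 0 0 0 255",
)

```text
time: 14.95
position: [0.4935, -0.0686, 0.1084]
tool_rot: [2.277, 2.161, 0.001]
ft_force: [-1.2, -4.4, 5.4]
grip_width: 0.182
grip_force: 20.0
```

Nearly 16 mm swept at constant height with no drop, so this comb doesn't fit. Taking it back to its notch.

Call:
move_arm(
  increments="0 0 10 0 0 0 255;0 0 20 0 0 0 255;0 0 20 0 0 0 255;0 10 6 0 0 0 255;0 20 0 0 0 0 255;0 30 0 0 0 -0.5 255;0 36 0 0 0 -0.5 255;0 38 0 0 0 -0.5 255",
)

```text
time: 15.62
position: [0.4915, 0.0684, 0.163]
tool_rot: [-2.308, -2.13, 0.0]
ft_force: [0.9, -0.1, -1.9]
grip_width: 0.186
grip_force: 20.0
```

Call:
move_arm(
  increments="-2 38 0 0 0 -0.5 255;-2 38 0 0 0 -0.5 255;-2 36 0 0 0 -0.5 255;-3 30 0 0 0 0 255;-3 20 0 0 0 0 255;0 10 0 0 0 0 255;0 0 0 0 0 0 255;0 0 0 0 0 0 255",
)

```text
time: 16.28
position: [0.4792, 0.2394, 0.1629]
tool_rot: [-2.331, -2.104, 0.002]
ft_force: [0.9, -0.5, -1.7]
grip_width: 0.181
grip_force: 20.0
```

Call:
move_arm(
  increments="0 0 0 0 0 0 255;0 0 0 0 0 0 255;0 0 0 0 0 0 255;0 0 0 0 0 0 255;0 0 0 0 0 0 255;0 0 0 0 0 0 255;0 0 0 0 0 0 255;0 0 0 0 0 0 255",
)

```text
time: 16.95
position: [0.4806, 0.2383, 0.1637]
tool_rot: [2.335, 2.102, 0.0]
ft_force: [0.3, 1.1, -1.5]
grip_width: 0.182
grip_force: 20.0
```

Call:
move_arm(
  increments="1 1 -20 0 0 0 255;0 0 -30 0 0 0 255;0 0 -30 0 0 0 255;0 0 -20 0 0 0 255;0 0 -12 0 0 0 255;0 0 -8 0 0 0 255;0 0 -4 0 0 0 255;0 0 -2 0 0 0 255",
)

```text
time: 17.62
position: [0.482, 0.2397, 0.038]
tool_rot: [2.334, 2.102, 0.001]
ft_force: [-0.4, -0.3, -0.4]
grip_width: 0.181
grip_force: 20.0
```

Call:
move_arm(
  increments="0 0 -1.5 0 0 0 255;0 0 0 0 0 0 255;0 0 0 0 0 0 255;0 0 0 0 0 0 255;0 0 0 0 0 0 255;0 0 0 0 0 0 255;0 0 0 0 0 0 255;0 0 0 0 0 0 255",
)

```text
time: 18.28
position: [0.4816, 0.2394, 0.0363]
tool_rot: [2.334, 2.102, 0.0]
ft_force: [-0.2, -0.2, -1.1]
grip_width: 0.178
grip_force: 20.0
```

Call:
move_arm(
  increments="0 0 -1.5 0 0 0 255;0 0 -1.3 0 0 0 255;0 0 0 0 0 0 255;0 0 0 0 0 0 255;0 0 0 0 0 0 190;0 0 0 0 0 0 138;0 0 0 0 0 0 138;0 0 0 0 0 0 138",
)

```text
time: 18.95
position: [0.4816, 0.2395, 0.0334]
tool_rot: [2.334, 2.102, 0.0]
ft_force: [-0.7, 0.0, -0.9]
grip_width: 0.392
grip_force: 0.0
```

Call:
move_arm(
  increments="0 0 5 0 0 0 138;0 0 15 0 0 0 138;0 0 25 0 0 0 138;0 0 15 0 0 0 138;10 -1 0 0 0 0 138;20 -2 0 0 0 0 138;20 -2 0 0 0 0 138;7 -1 0 0 0 0 138",
)

```text
time: 19.62
position: [0.5416, 0.2319, 0.093]
tool_rot: [2.337, 2.098, 0.002]
ft_force: [0.4, -0.4, 0.4]
grip_width: 0.46
grip_force: 0.0
```

Call:
move_arm(
  increments="0 0 0 0 0 0 138;0 0 0 0 0 0 138;0 0 0 0 0 0 138;0 0 0 0 0 0 138;0 0 0 0 0 0 138;0 0 0 0 0 0 138;0 0 0 0 0 0 138;0 0 0 0 0 0 138",
)

```text
time: 20.28
position: [0.5384, 0.2334, 0.0935]
tool_rot: [2.334, 2.102, 0.0]
ft_force: [-0.8, 0.3, 0.8]
grip_width: 0.456
grip_force: 0.0
```

```bash
python3 - <<'E'
from h import *
s=ctrl.get_state(); print(s["position"],s["tool_rot"],s["grip_width"],s["ft_force"])
p=ctrl.get_image("scene"); cv2.imwrite("pics/s2.png",cv2.cvtColor(cv2.resize(p["frame"][160:400,140:460],(800,600)),cv2.COLOR_RGB2BGR))
E
```

```text
[0.53841133 0.23338397 0.09347114] [2.33406706e+00 2.10229322e+00 7.44931919e-05] 0.45630661034591585 [-0.76593575  0.34206139  0.78489719]
```

View pics/s2.png

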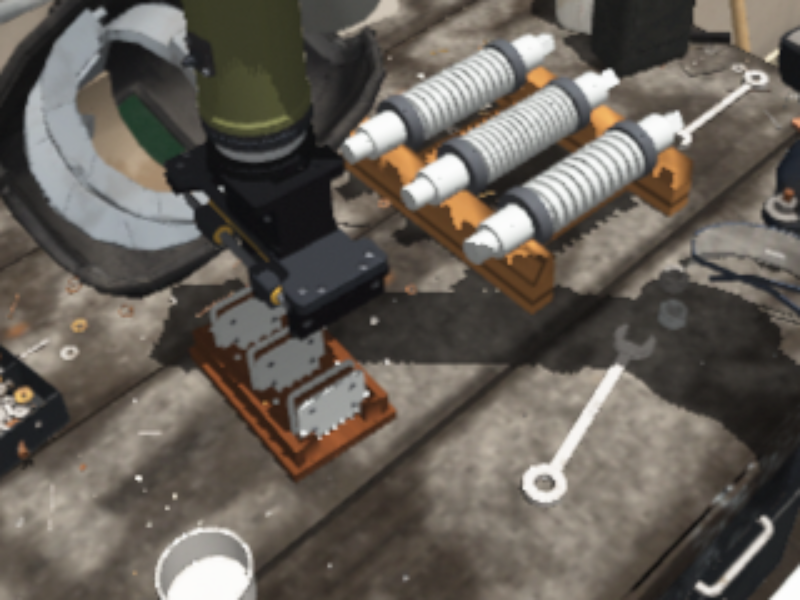

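The first comb stands upright in its notch at crop (330,400). Picking the middle one.

Call:
move_arm(
  increments="1.2 0 -15 0 0 0 138;0 0 -20 0 0 0 138;0 0 -15 0 0 0 138;0 0 -8 0 0 0 138;0 0 -2 0 0 0 138;0 0 0 0 0 0 138;0 0 0 0 0 0 138;0 0 0 0 0 0 190",
)

```text
time: 21.0
position: [0.5404, 0.2339, 0.0343]
tool_rot: [2.334, 2.102, 0.002]
ft_force: [-0.6, 0.4, 0.4]
grip_width: 0.429
grip_force: 0.0
```

Call:
move_arm(
  increments="0 0 0 0 0 0 255;0 0 0 0 0 0 255;0 0 0 0 0 0 255;0 0 0 0 0 0 255;0 0 0 0 0 0 255;0 0 0 0 0 0 255;0 0 0 0 0 0 255;0 0 0 0 0 0 255",
  grip_force=20,
)

```text
time: 21.67
position: [0.54, 0.2334, 0.0337]
tool_rot: [2.334, 2.102, 0.001]
ft_force: [-0.5, 0.3, 2.4]
grip_width: 0.183
grip_force: 20.0
```

Call:
move_arm(
  increments="0 0 10 0 0 0 255;0 0 25 0 0 0 255;0 0 35 0 0 0 255;0 0 35 0 0 0 255;0 0 25 0 0 0 255;-2 -10 0 0 0 0 255;-4 -20 0 0 0 0 255;-4 -30 0 0 0 0 255",
)

```text
time: 22.33
position: [0.5286, 0.1758, 0.1637]
tool_rot: [-2.328, -2.108, -0.003]
ft_force: [-0.2, -0.7, -1.4]
grip_width: 0.177
grip_force: 20.0
```

Call:
move_arm(
  increments="-6 -36 0 0 0 0.5 255;-6 -38 0 0 0 0.5 255;-6 -38 0 0 0 0.5 255;-6 -38 0 0 0 0.5 255;-6 -38 0 0 0 0.5 255;-4 -34 0 0 0 0.5 255;-2.5 -24 0 0 0 0 255;0 -12 0 0 0 0 255",
)

```text
time: 23.0
position: [0.4915, -0.0892, 0.1628]
tool_rot: [2.285, 2.156, -0.004]
ft_force: [-0.5, -0.4, -1.7]
grip_width: 0.18
grip_force: 20.0
```

Call:
move_arm(
  increments="0 0 -15 0 0 0 255;0 0 -15 0 0 0 255;0 0 -10 0 0 0 255;0 0 -5 0 0 0 255;0 0 -3 0 0 0 255;0 0 0 0 0 0 255;0 0 0 0 0 0 255;0 0 0 0 0 0 255",
)

```text
time: 23.67
position: [0.4938, -0.0844, 0.116]
tool_rot: [2.277, 2.162, 0.001]
ft_force: [0.5, -0.6, -1.7]
grip_width: 0.178
grip_force: 20.0
```

Call:
move_arm(
  increments="0 0 -2 0 0 0 255;0 0 -2 0 0 0 255;0 0 -1 0 0 0 255;0 0 -1 0 0 0 255;0 0 -0.5 0 0 0 255;0 0 -0.5 0 0 0 255;0 0 0 0 0 0 255;0 0 0 0 0 0 255",
)

```text
time: 24.33
position: [0.4933, -0.0847, 0.1088]
tool_rot: [2.278, 2.162, -0.0]
ft_force: [-2.3, -0.9, 4.3]
grip_width: 0.181
grip_force: 20.0
```

Call:
move_arm(
  increments="0 0 -0.5 0 0 0 255;0 0 0 0 0 0 255;0 0 -0.5 0 0 0 255;0 0 0 0 0 0 255;0 1 0 0 0 0 255;0 0 0 0 0 0 255;0 1 0 0 0 0 255;0 0 0 0 0 0 255",
)

```text
time: 25.0
position: [0.4934, -0.0844, 0.1086]
tool_rot: [2.278, 2.16, -0.003]
ft_force: [-3.8, -2.8, 8.7]
grip_width: 0.181
grip_force: 20.0
```

Call:
move_arm(
  increments="0 1 0.2 0 0 0 255;0 0 0 0 0 0 255;0 1 0 0 0 0 255;0 0 0 0 0 0 255;0 1 0 0 0 0 255;0 0 0 0 0 0 255;0 0 0 0 0 0 255;0 0 0 0 0 0 255",
)

```text
time: 25.67
position: [0.4939, -0.082, 0.1086]
tool_rot: [2.277, 2.159, -0.002]
ft_force: [-2.0, -3.6, 6.2]
grip_width: 0.18
grip_force: 20.0
```

Call:
move_arm(
  increments="0 1 0 0 0 0 255;0 0 0 0 0 0 255;0 1 0 0 0 0 255;0 0 0 0 0 0 255;0 1 0 0 0 0 255;0 0 0 0 0 0 255;0 0 0 0 0 0 255;0 0 0 0 0 0 255",
)

```text
time: 26.33
position: [0.494, -0.0792, 0.1087]
tool_rot: [2.277, 2.159, -0.002]
ft_force: [-2.0, -4.7, 6.3]
grip_width: 0.181
grip_force: 20.0
```

Call:
move_arm(
  increments="0 1 0 0 0 0 255;0 0 0 0 0 0 255;0 1 0 0 0 0 255;0 0 0 0 0 0 255;0 1 0 0 0 0 255;0 0 0 0 0 0 255;0 0 0 0 0 0 255;0 0 0 0 0 0 255",
)

```text
time: 27.0
position: [0.4941, -0.0767, 0.1088]
tool_rot: [2.277, 2.158, -0.002]
ft_force: [-2.0, -5.6, 7.0]
grip_width: 0.179
grip_force: 20.0
```

Call:
move_arm(
  increments="0 1 0 0 0 0 255;0 0 0 0 0 0 255;0 1 0 0 0 0 255;0 0 0 0 0 0 255;0 1 0 0 0 0 255;0 0 0 0 0 0 255;0 0 0 0 0 0 255;0 0 0 0 0 0 255",
)

```text
time: 27.67
position: [0.4943, -0.073, 0.1088]
tool_rot: [2.277, 2.158, -0.001]
ft_force: [-1.1, -3.8, 8.0]
grip_width: 0.18
grip_force: 20.0
```

Call:
move_arm(
  increments="0 1 0 0 0 0 255;0 0 0 0 0 0 255;0 1 0 0 0 0 255;0 0 0 0 0 0 255;0 1 0 0 0 0 255;0 0 0 0 0 0 255;0 0 0 0 0 0 255;0 0 0 0 0 0 255",
)

```text
time: 28.33
position: [0.4942, -0.0697, 0.1086]
tool_rot: [2.277, 2.159, -0.001]
ft_force: [-0.7, -3.5, 6.2]
grip_width: 0.183
grip_force: 20.0
```

No drop over 15 mm, so this comb doesn't fit either. Returning it to its notch.

Call:
move_arm(
  increments="0 0 10 0 0 0 255;0 0 20 0 0 0 255;0 0 20 0 0 0 255;0 10 6 0 0 0 255;2 20 0 0 0 0 255;4 30 0 0 0 -0.5 255;5 36 0 0 0 -0.5 255;6 38 0 0 0 -0.5 255",
)

```text
time: 29.0
position: [0.5096, 0.068, 0.1632]
tool_rot: [-2.309, -2.13, 0.0]
ft_force: [0.9, -0.2, -1.6]
grip_width: 0.179
grip_force: 20.0
```

Call:
move_arm(
  increments="6 38 0 0 0 -0.5 255;6 38 0 0 0 -0.5 255;6 35 0 0 0 -0.5 255;6 30 0 0 0 0 255;4 18 0 0 0 0 255;2 10 0 0 0 0 255;0 0 0 0 0 0 255;0 0 0 0 0 0 255",
)

```text
time: 29.67
position: [0.5396, 0.2352, 0.163]
tool_rot: [-2.333, -2.103, 0.002]
ft_force: [0.4, -0.2, -1.6]
grip_width: 0.178
grip_force: 20.0
```

Call:
move_arm(
  increments="0 0 0 0 0 0 255;0 0 0 0 0 0 255;0 0 0 0 0 0 255;0 0 0 0 0 0 255;0 0 0 0 0 0 255;0 0 0 0 0 0 255;0 0 0 0 0 0 255;0 0 0 0 0 0 255",
)

```text
time: 30.33
position: [0.5403, 0.2353, 0.1636]
tool_rot: [2.334, 2.102, 0.0]
ft_force: [-0.7, 0.2, -0.8]
grip_width: 0.182
grip_force: 20.0
```

Call:
move_arm(
  increments="0 -1.5 -20 0 0 0 255;0 0 -30 0 0 0 255;0 0 -30 0 0 0 255;0 0 -20 0 0 0 255;0 0 -12 0 0 0 255;0 0 -8 0 0 0 255;0 0 -4 0 0 0 255;0 0 -2 0 0 0 255",
)

```text
time: 31.0
position: [0.5407, 0.2342, 0.0379]
tool_rot: [2.334, 2.102, 0.001]
ft_force: [0.1, 0.2, -0.4]
grip_width: 0.18
grip_force: 20.0
```

Call:
move_arm(
  increments="0 0 -1.5 0 0 0 255;0 0 -1.3 0 0 0 255;0 0 -1 0 0 0 255;0 0 0 0 0 0 255;0 0 0 0 0 0 255;0 0 0 0 0 0 255;0 0 0 0 0 0 255;0 0 0 0 0 0 255",
)

```text
time: 31.67
position: [0.5403, 0.2339, 0.0339]
tool_rot: [2.334, 2.102, 0.0]
ft_force: [0.2, 0.1, -1.1]
grip_width: 0.181
grip_force: 20.0
```

Call:
move_arm(
  increments="0 0 -0.3 0 0 0 255;0 0 0 0 0 0 190;0 0 0 0 0 0 138;0 0 0 0 0 0 138;0 0 0 0 0 0 138;0 0 5 0 0 0 138;0 0 15 0 0 0 138;0 0 25 0 0 0 138",
)

```text
time: 32.33
position: [0.5386, 0.2331, 0.0777]
tool_rot: [-2.333, -2.101, 0.006]
ft_force: [0.6, -1.0, 0.6]
grip_width: 0.451
grip_force: 0.0
```

Call:
move_arm(
  increments="0 0 15 0 0 0 138;10 -1 0 0 0 0 138;20 -2 0 0 0 0 138;20 -2 0 0 0 0 138;7 -1 0 0 0 0 138;0 0 0 0 0 0 138;0 0 0 0 0 0 138;0 0 0 0 0 0 138",
)

```text
time: 33.0
position: [0.596, 0.2285, 0.0933]
tool_rot: [-2.333, -2.103, 0.001]
ft_force: [-0.1, -0.2, -1.1]
grip_width: 0.458
grip_force: 0.0
```

```bash
python3 - <<'E'
from h import *
s=ctrl.get_state(); print(s["position"],s["tool_rot"],s["grip_width"],s["ft_force"])
p=ctrl.get_image("scene"); cv2.imwrite("pics/s3.png",cv2.cvtColor(cv2.resize(p["frame"][160:400,140:460],(800,600)),cv2.COLOR_RGB2BGR))
w=np.load("top.npy"); m=(w[...,0]>.62)&(w[...,0]<.72)&(w[...,1]>.17)&(w[...,1]<.29); print(np.nanmax(w[m][:,2]))
E
```

```text
[0.59596418 0.22853589 0.09326821] [-2.33260061e+00 -2.10313904e+00  1.32441041e-03] 0.45802508194033165 [-0.12178656 -0.15315373 -1.08623774]
0.30679211935657813
```

View pics/s3.png

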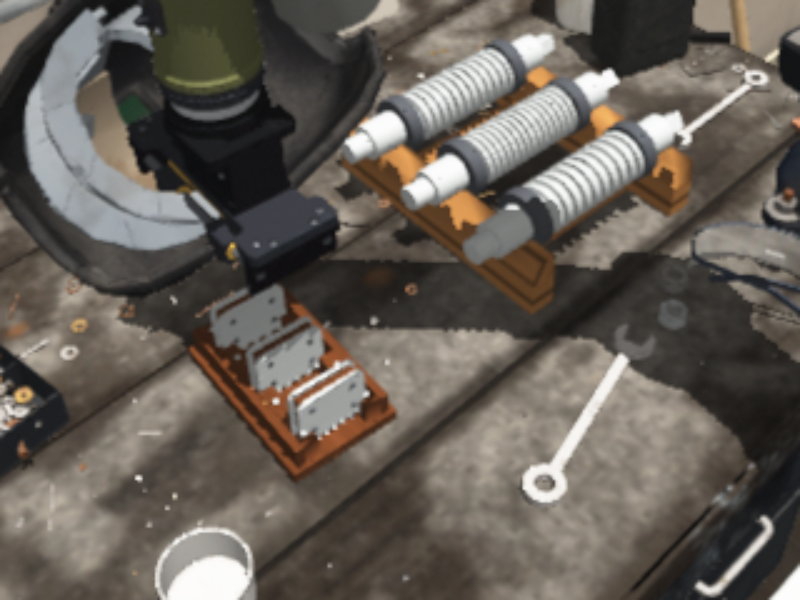

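```bash
python3 - <<'E'
from h import *
w=np.load("top.npy"); 
for x in np.arange(.63,.73,.01):
    print(round(x,2),[round(float(np.nanmax(np.r_[w[(abs(w[...,0]-x)<.006)&(abs(w[...,1]-y)<.006)][:,2],-1])),3) for y in (.17,.185,.2,.215,.23,.245,.26,.275)])
E
```

```text
0.63 [0.298, 0.304, 0.307, 0.3, 0.131, 0.164, 0.186, 0.197]
0.64 [0.293, 0.301, 0.307, 0.294, 0.141, 0.139, 0.132, 0.198]
0.65 [0.267, 0.294, 0.296, 0.29, 0.139, 0.14, 0.139, 0.132]
0.66 [0.088, 0.296, 0.294, 0.29, -1.0, 0.131, 0.145, 0.145]
0.67 [0.074, 0.286, 0.286, 0.284, 0.272, -1.0, -1.0, 0.147]
0.68 [0.062, 0.286, 0.285, 0.284, 0.278, 0.047, 0.047, 0.142]
0.69 [0.054, 0.286, 0.286, 0.286, 0.285, 0.093, 0.044, 0.046]
0.7 [0.044, 0.284, 0.286, 0.284, 0.285, 0.102, 0.039, 0.259]
0.71 [0.041, 0.284, 0.284, 0.284, 0.279, 0.102, 0.035, 0.26]
0.72 [0.032, 0.277, 0.281, 0.28, 0.279, 0.258, 0.268, 0.274]
```

```bash
python3 - <<'E'
from h import *
w=np.load("top.npy")
m=(abs(w[...,0]-.655)<.03)&(abs(w[...,1]-.235)<.05)&(w[...,2]>.1); v,u=np.where(m); print("px rows",v.min(),v.max(),"cols",u.min(),u.max(),m.sum())
for r,c in ((190,225),(200,230),(205,215),(195,240),(180,215),(170,215)): print((r,c),w[r,c].round(3))
p=ctrl.get_image("scene"); a=cloud(p); np.save("s.npy",a)
q=ctrl.get_image("wrist"); b=cloud(q); save(q,"w4")
for n,w in(("scene",a),("wrist",b)):
  for x in np.arange(.62,.70,.01):
    print(n,round(x,2),[round(float(np.nanmax(np.r_[w[(abs(w[...,0]-x)<.006)&(abs(w[...,1]-y)<.008)&(w[...,2]<.16)][:,2],-1])),3) for y in (.185,.2,.215,.23,.245,.26,.275,.29)])
E
```

```text
px rows 150 194 cols 204 245 783
(190, 225) [0.645 0.249 0.125]
(200, 230) [0.61  0.232 0.167]
(205, 215) [0.598 0.264 0.172]
(195, 240) [0.61  0.205 0.209]
(180, 215) [0.666 0.27  0.134]
(170, 215) [0.721 0.286 0.036]
scene 0.62 [-1.0, -1.0, -1.0, 0.097, 0.097, 0.036, 0.126, 0.122]
scene 0.63 [-1.0, -1.0, -1.0, 0.12, 0.125, 0.12, 0.012, 0.119]
scene 0.64 [-1.0, -1.0, -1.0, 0.123, 0.129, 0.129, 0.123, 0.083]
scene 0.65 [-1.0, -1.0, -1.0, 0.062, 0.125, 0.134, 0.136, 0.131]
scene 0.66 [0.0, 0.001, 0.003, 0.057, 0.059, 0.132, 0.145, 0.142]
scene 0.67 [0.003, 0.002, 0.005, 0.047, 0.047, 0.049, 0.145, 0.149]
scene 0.68 [0.002, 0.003, 0.001, 0.002, 0.004, 0.002, 0.002, 0.156]
scene 0.69 [0.003, 0.002, 0.002, 0.003, 0.005, 0.003, 0.002, 0.159]
wrist 0.62 [-1.0, -1.0, -1.0, -1.0, -1.0, -1.0, 0.013, 0.002]
wrist 0.63 [-1.0, -1.0, -1.0, -1.0, -1.0, -1.0, -1.0, 0.002]
wrist 0.64 [-1.0, -1.0, -1.0, -1.0, -1.0, -1.0, -1.0, -1.0]
wrist 0.65 [-1.0, -1.0, -1.0, -1.0, 0.139, 0.141, -1.0, -1.0]
wrist 0.66 [-1.0, -1.0, -1.0, -1.0, 0.135, 0.141, -1.0, -1.0]
wrist 0.67 [-1.0, -1.0, -1.0, 0.106, 0.104, -1.0, -1.0, -1.0]
wrist 0.68 [-1.0, -1.0, -1.0, 0.106, 0.105, -1.0, -1.0, -1.0]
wrist 0.69 [-1.0, -1.0, -1.0, 0.104, 0.103, -1.0, -1.0, -1.0]
```

View pics/w4.png

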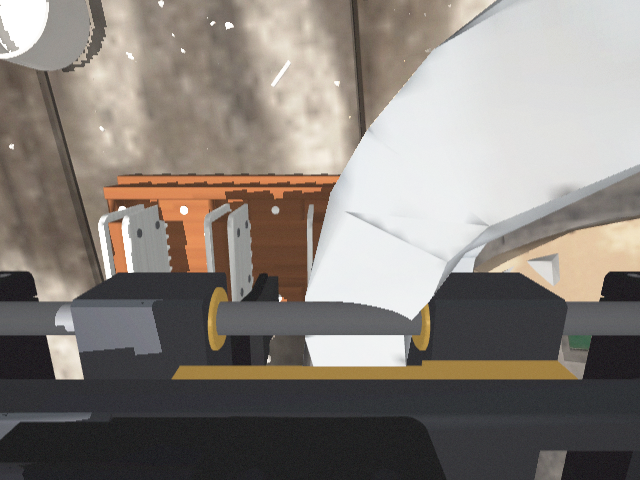

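```bash
python3 - <<'E'
from h import *
s=ctrl.get_state(); print(s["position"],s["ft_force"])
q=ctrl.get_image("wrist"); b=cloud(q); print(q["position"])
print("rod",b[318,300],b[318,450],"yellow",b[372,300],b[372,450],"block",b[290,500],b[290,140],"finger",b[290,265])
for r,c in((100,520),(150,420),(200,360),(230,350),(230,430),(260,340),(290,320),(290,410),(320,320),(320,400),(350,320),(350,390),(362,340)): print(r,c,b[r,c].round(3))
E
```

```text
[0.59631882 0.22833956 0.09353834] [-0.08011536  0.14655433  0.90727595]
[0.60364108 0.29617763 0.25634207]
rod [0.59544764 0.25916828 0.18118948] [0.62816436 0.25887954 0.18732168] yellow [0.59522224 0.25237077 0.19221204] [0.62646313 0.24884751 0.19178212] block [0.64133133 0.2618479  0.18209341] [0.5606028  0.27035893 0.1825202 ] finger [0.5742018  0.24013001 0.11220655]
100 520 [nan nan nan]
150 420 [0.62  0.295 0.197]
200 360 [0.61  0.287 0.191]
230 350 [0.608 0.28  0.188]
230 430 [0.623 0.28  0.193]
260 340 [0.606 0.273 0.182]
290 320 [0.601 0.264 0.177]
290 410 [0.62  0.265 0.185]
320 320 [0.6   0.258 0.181]
320 400 [0.619 0.256 0.181]
350 320 [0.599 0.243 0.169]
350 390 [0.617 0.246 0.177]
362 340 [0.604 0.239 0.169]
```

The third comb is partly covered by the grey ring, which overhangs around (360,250) and already overlaps the hand in the view with no force felt. Going down slowly and watching the force.

Call:
move_arm(
  increments="1.3 -0.5 -1.5 0 0 0 138;0 0 -1.5 0 0 0 138;0 0 -1.5 0 0 0 138;0 0 -1.5 0 0 0 138;0 0 0 0 0 0 138;0 0 0 0 0 0 138;0 0 0 0 0 0 138;0 0 0 0 0 0 138",
)

```text
time: 33.87
position: [0.5986, 0.2275, 0.0876]
tool_rot: [2.334, 2.102, 0.0]
ft_force: [-0.1, 0.2, 0.8]
grip_width: 0.457
grip_force: 0.0
```

Call:
move_arm(
  increments="-0.8 0 -3 0 0 0 138;0 0 -3 0 0 0 138;0 0 -3 0 0 0 138;0 0 -3 0 0 0 138;0 0 -3 0 0 0 138;0 0 0 0 0 0 138;0 0 0 0 0 0 138;0 0 0 0 0 0 138",
)

```text
time: 34.53
position: [0.5978, 0.2275, 0.0725]
tool_rot: [2.334, 2.102, 0.0]
ft_force: [0.3, -0.7, -0.6]
grip_width: 0.455
grip_force: 0.0
```

Call:
move_arm(
  increments="0 0 -3 0 0 0 138;0 0 -3 0 0 0 138;0 0 -3 0 0 0 138;0 0 -3 0 0 0 138;0 0 -3 0 0 0 138;0 0 0 0 0 0 138;0 0 0 0 0 0 138;0 0 0 0 0 0 138",
)

```text
time: 35.2
position: [0.5978, 0.2275, 0.0575]
tool_rot: [2.334, 2.102, 0.0]
ft_force: [0.5, 0.5, 0.1]
grip_width: 0.466
grip_force: 0.0
```

Call:
move_arm(
  increments="0 0 -4 0 0 0 138;0 0 -4 0 0 0 138;0 0 -4 0 0 0 138;0 0 -4 0 0 0 138;0 0 -4 0 0 0 138;0 0 -4 0 0 0 138;0 0 0 0 0 0 138;0 0 0 0 0 0 138",
)

```text
time: 35.87
position: [0.5975, 0.2274, 0.0331]
tool_rot: [-2.334, -2.102, 0.001]
ft_force: [0.3, 0.5, 0.8]
grip_width: 0.459
grip_force: 0.0
```

Call:
move_arm(
  increments="0 0 0 0 0 0 190;0 0 0 0 0 0 255;0 0 0 0 0 0 255;0 0 0 0 0 0 255;0 0 0 0 0 0 255;0 0 0 0 0 0 255;0 0 0 0 0 0 255;0 0 0 0 0 0 255",
  grip_force=20,
)

```text
time: 36.53
position: [0.5978, 0.2274, 0.0336]
tool_rot: [2.334, 2.102, 0.0]
ft_force: [-0.3, 0.4, 0.4]
grip_width: 0.18
grip_force: 20.0
```

Call:
move_arm(
  increments="0 0 10 0 0 0 255;0 0 20 0 0 0 255;0 0 25 0 0 0 255;0 0 30 0 0 0 255;0 0 30 0 0 0 255;0 0 15 0 0 0 255;-4 -10 0 0 0 0 255;-7 -20 0 0 0 0 255",
)

```text
time: 37.2
position: [0.5862, 0.2, 0.1644]
tool_rot: [-2.329, -2.107, -0.005]
ft_force: [-0.7, -1.4, -1.7]
grip_width: 0.18
grip_force: 20.0
```

Call:
move_arm(
  increments="-11 -32 0 0 0 0 255;-12 -36 0 0 0 0.5 255;-12 -36 0 0 0 0.5 255;-12 -36 0 0 0 0.5 255;-12 -36 0 0 0 0.5 255;-12 -36 0 0 0 0.5 255;-11 -32 0 0 0 0.5 255;-7 -20 0 0 0 0 255",
)

```text
time: 37.87
position: [0.4944, -0.0719, 0.1619]
tool_rot: [-2.284, -2.156, 0.006]
ft_force: [-0.4, -0.3, -1.6]
grip_width: 0.183
grip_force: 20.0
```

Call:
move_arm(
  increments="-4 -14 0 0 0 0 255;0 -4 -15 0 0 0 255;0 0 -15 0 0 0 255;0 0 -12 0 0 0 255;0 0 -6 0 0 0 255;0 0 0 0 0 0 255;0 0 0 0 0 0 255;0 0 0 0 0 0 255",
)

```text
time: 38.53
position: [0.4942, -0.0843, 0.1159]
tool_rot: [2.277, 2.163, 0.001]
ft_force: [-0.5, 0.2, -0.8]
grip_width: 0.186
grip_force: 20.0
```

Call:
move_arm(
  increments="0 0 -2 0 0 0 255;0 0 -2 0 0 0 255;0 0 -1 0 0 0 255;0 0 -1 0 0 0 255;0 0 -0.5 0 0 0 255;0 0 -0.5 0 0 0 255;0 0 -0.5 0 0 0 255;0 0 0 0 0 0 255",
)

```text
time: 39.2
position: [0.4939, -0.0846, 0.1088]
tool_rot: [2.278, 2.162, -0.001]
ft_force: [-1.6, 1.0, 6.0]
grip_width: 0.183
grip_force: 20.0
```

Call:
move_arm(
  increments="0 0 -0.4 0 0 0 255;0 0 0 0 0 0 255;0 1 0 0 0 0 255;0 0 0 0 0 0 255;0 1 0 0 0 0 255;0 0 0 0 0 0 255;0 0 0 0 0 0 255;0 0 0 0 0 0 255",
)

```text
time: 39.87
position: [0.4939, -0.0844, 0.1088]
tool_rot: [2.278, 2.16, -0.003]
ft_force: [-3.5, -3.4, 7.8]
grip_width: 0.183
grip_force: 20.0
```

Call:
move_arm(
  increments="0 1 0 0 0 0 255;0 0 0 0 0 0 255;0 1 0 0 0 0 255;0 0 0 0 0 0 255;0 1 0 0 0 0 255;0 0 0 0 0 0 255;0 0 0 0 0 0 255;0 0 0 0 0 0 255",
)

```text
time: 40.53
position: [0.4942, -0.0822, 0.1088]
tool_rot: [2.277, 2.159, -0.003]
ft_force: [-1.6, -3.8, 6.3]
grip_width: 0.183
grip_force: 20.0
```

Call:
move_arm(
  increments="0 1 0 0 0 0 255;0 0 0 0 0 0 255;0 1 0 0 0 0 255;0 0 0 0 0 0 255;0 1 0 0 0 0 255;0 0 0 0 0 0 255;0 0 0 0 0 0 255;0 0 0 0 0 0 255",
)

```text
time: 41.2
position: [0.4938, -0.0772, 0.1075]
tool_rot: [2.278, 2.162, -0.001]
ft_force: [0.5, -3.3, -1.5]
grip_width: 0.184
grip_force: 20.0
```

It has dropped: z is lower and the push is gone. Following it down gently.

Call:
move_arm(
  increments="0 0 -0.5 0 0 0 255;0 0 -0.5 0 0 0 255;0 0 -0.5 0 0 0 255;0 0 -0.5 0 0 0 255;0 0 0 0 0 0 255;0 0 0 0 0 0 255;0 0 0 0 0 0 255;0 0 0 0 0 0 255",
)

```text
time: 41.87
position: [0.494, -0.0776, 0.106]
tool_rot: [2.278, 2.161, -0.001]
ft_force: [-0.2, -5.1, 3.2]
grip_width: 0.185
grip_force: 20.0
```

Call:
move_arm(
  increments="0 -0.5 0 0 0 0 255;0 0 -0.5 0 0 0 255;0 -0.3 0 0 0 0 255;0 0 -0.5 0 0 0 255;0 0 0 0 0 0 255;0 0 0 0 0 0 255;0 0 0 0 0 0 255;0 0 0 0 0 0 255",
)

```text
time: 42.53
position: [0.4941, -0.0779, 0.105]
tool_rot: [2.278, 2.162, 0.0]
ft_force: [-0.3, -5.8, 5.2]
grip_width: 0.181
grip_force: 20.0
```

Call:
move_arm(
  increments="0 -0.5 0 0 0 0 255;0 0 -0.5 0 0 0 255;0 -0.5 0 0 0 0 255;0 0 0 0 0 0 255;0 0 0 0 0 0 255;0 0 0 0 0 0 255;0 0 0 0 0 0 255;0 0 0 0 0 0 255",
)

```text
time: 43.2
position: [0.4941, -0.0779, 0.1049]
tool_rot: [2.278, 2.163, 0.001]
ft_force: [-1.9, -2.8, 8.7]
grip_width: 0.182
grip_force: 20.0
```

It's 3.9 mm below the crest level and firm, so it is fully home. Easing off and releasing.

Call:
move_arm(
  increments="0 0 0.6 0 0 0 255;0 0 0.3 0 0 0 255;0 0 0 0 0 0 255;0 0 0 0 0 0 230;0 0 0 0 0 0 190;0 0 0 0 0 0 138;0 0 0 0 0 0 138;0 0 0 0 0 0 138",
)

```text
time: 43.87
position: [0.4933, -0.0775, 0.1045]
tool_rot: [-2.277, -2.163, -0.0]
ft_force: [-0.3, 0.0, 0.4]
grip_width: 0.391
grip_force: 0.0
```

Call:
move_arm(
  increments="0 0 5 0 0 0 138;0 0 15 0 0 0 138;0 0 25 0 0 0 138;0 0 30 0 0 0 138;0 0 30 0 0 0 138;0 0 30 0 0 0 138;0 -20 0 0 0 0 138;0 -30 0 0 0 0 138",
)

```text
time: 44.53
position: [0.4957, -0.1254, 0.2432]
tool_rot: [2.268, 2.167, 0.004]
ft_force: [0.8, -0.5, -0.8]
grip_width: 0.456
grip_force: 0.0
```

Call:
move_arm(
  increments="0 -30 0 0 0 0 138;0 -20 0 0 0 0 138;0 0 0 0 0 0 138;0 0 0 0 0 0 138;0 0 0 0 0 0 138;0 0 0 0 0 0 138;0 0 0 0 0 0 138;0 0 0 0 0 0 138",
)

```text
time: 45.2
position: [0.4939, -0.1773, 0.2401]
tool_rot: [2.276, 2.165, -0.0]
ft_force: [0.1, -0.4, 0.1]
grip_width: 0.461
grip_force: 0.0
```

```bash
python3 - <<'E'
from h import *
q=ctrl.get_image("wrist"); b=cloud(q)
p=ctrl.get_image("scene"); cv2.imwrite("pics/s5.png",cv2.cvtColor(cv2.resize(p["frame"][160:400,140:460],(800,600)),cv2.COLOR_RGB2BGR))
z=b[...,2]; m=(z>.11)&(z<.15)&(abs(b[...,0]-.494)<.03)&(abs(b[...,1]+.076)<.06)
P=b[m]; r=cv2.minAreaRect((P[:,:2]*1000).astype(np.float32)); print(len(P),r,np.percentile(P[:,2],[5,50,95]))
m=(z>.083)&(z<.093)&(abs(b[...,0]-.494)<.03)&(b[...,1]<.0)&(b[...,1]>-.15); print("crest",np.percentile(b[m][:,2],[50,95,99]))
for t in("tin","parts_tray","ring_spanner"): print(t,[(np.round(x["centre"],3),round(x["score"],2)) for x in ctrl.find_in(t,p)[:1]])
print(ctrl.get_state()["position"],ctrl.get_state()["ft_force"])
E
```

```text
1912 ((495.4957275390625, -74.81658172607422), (61.555999755859375, 16.70450782775879), 86.38825988769531) [0.13059993 0.13252839 0.13671919]
crest [0.08700724 0.09142726 0.0921717 ]
tin [(array([0.439, 0.401, 0.013]), 0.74)]
parts_tray [(array([0.688, 0.446, 0.024]), 0.66)]
ring_spanner [(array([ 0.505, -0.33 ,  0.005]), 0.49)]
[ 0.49374581 -0.17821855  0.23998594] [ 0.35533144  0.35230565 -0.55937562]
```

View pics/s5.png

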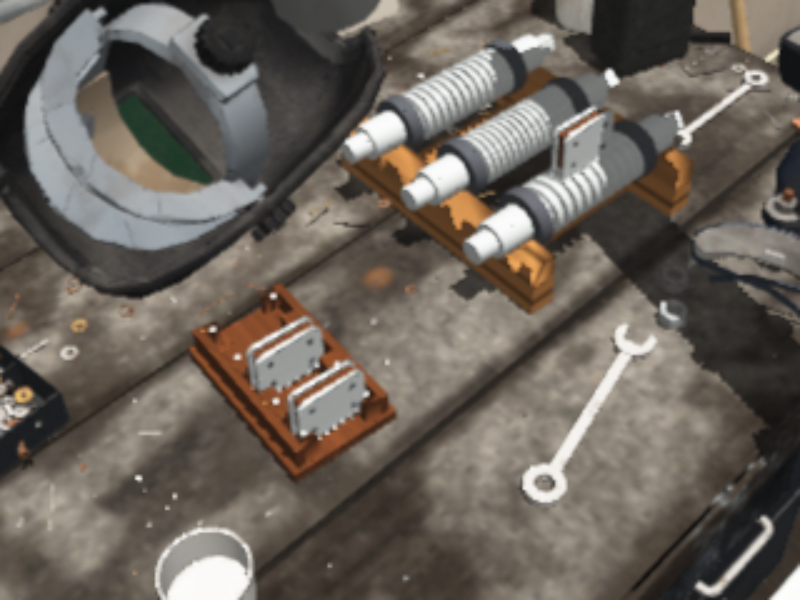

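The third comb stands upright, fully home in the near thread, at crop (580,140). The other two stand in the rack, and the tin, parts tray and spanner haven't moved. Handing in.

```bash
python3 -c "
from bench import ctrl
print(ctrl.close_job())"
```

```text
the job is handed in; nothing more can be done
None
```

The third comb I tried, the one farthest from the robot in the rack, fits the nearest screw and sits fully home in its thread; the two that don't fit are upright in their rack notches, the loose items are unmoved, and the job is handed in at about 45 s.

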